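Seat the cedar shoe tree and hold the dryer's boost dial

ROBOT

A 6-joint arm with a two-finger parallel gripper is mounted at the origin on the work surface. World frame = base frame: x ahead of the robot, y to its left, z up, the work surface at z = 0. Lengths are in m, angles in rad, forces in N, time in s.
With the tool pointing down it reaches from about 0.325 to 1 m from the base axis. Payload 5.1 kg.
Tool frame: the origin (TCP) lies between the finger pads; the fingertips stand 14 mm ahead of it and the grasp point (between the pads) lies 5 mm behind it (tip_extent is the distance from the TCP to the fingertips, in m); z points along the fingers, y is the direction in which the jaws open and shut (so a half turn about z gives the same grasp; the last joint's range is limited). The gripper opens to 85 mm and grips with 20 to 120 N. Pads are 22 mm wide; open, the fingers measure 114 mm over their backs; the gripper's body (76 mm by 85 mm) begins 54 mm behind the grasp point. The pads swing forward as they close: fully open they stand 13 mm farther back than shut.
Start: joints at [1.024, 0.124, 1.65, -0, 1.367, -0.083], TCP at [0.291, 0.581, 0.22] pointing down, gripper open.
Joint ranges: [-2.61, 2.61], [-1.02, 2.33], [0.03, 2.71], [-1.35, 4.49], [0.32, 2.68], [-2.91, 2.91]. Speed limits (rad/s): [2.57, 2.57, 3.14, 3.14, 3.14, 3.14].

INTERFACE

Orientations are given as a unit quaternion [x, y, z, w].
In Python, from bench import state, get_image, hand_in, tip_extent gives the robot as it stands.
- The arm moves only by the shell command python3 -m creep 'ROWS' [FORCE]. ROWS is JSON, a list of rows, each a list of 5 numbers: the finger opening in cm, from 0 to 8.54, then the shift along the tool's x, y, z in cm, then the turn about the tool's z in rad. A call has 1 to 12 rows; each row shifts and turns the pose as measured when the row begins, along the tool's axes as they then stand; what a row does not reach is not made up. A row lasts 1/8 s, in which the tool goes at most 62.5 mm and 10.7 degrees, less where a joint would pass 70% of its speed; a pose out of reach is approached as far as the arm can. A call is refused whole if a number of a shift passes 6.25 or a number of a turn 0.188, either way. A call with a gripper value outside its range is refused whole. The fingers move at their own pace and stop on an object; FORCE is the grip in N (left out, the last holds). Time passes only in rows, so rows that do not move let the fingers close. It gives the time, the measured TCP pose, the force and the opening at its end, in the units of the state.
- state(): the state, without advancing time (a new reading comes with each control period).
- get_image(name): name is "side" or "top"; returns a dict with "frame" (420x560x3 uint8, red, green, blue), "fx", "fy", "cx", "cy" (pixels), "R" (3x3) and "t" (3): a world point X has camera coordinates R X + t. Camera axes: x right, y down, z forward; pixel columns grow to the right and rows downward; lengths in m; the calibration is good to about 2 mm. A picture is of the moment at which its call begins. There is no depth.
- hand_in(): hands the job in, once; it reports no verdict.
The state is a dict: "t": time; "q": joint angles; "qd": joint speeds; "effort": joint torques, N m; "tcp_pos": TCP position; "tool_rot": TCP orientation; "contact_force": force on the tool from outside, world axes, zero at the start; "ft_torque": the same for the moment, N m; "width": finger opening in m.
Only numpy, scipy, OpenCV 4.12 (cv2) and the standard library are available. Lean on these libraries where they do the work, as an engineer would, in place of code of your own. Each camera call takes 0.05 s, during which the arm holds its last target. There are 200 camera calls.

TASK

Put the loose cedar shoe tree into the empty nest of the dryer, flat side down and toe the same way as the tree already in there, setting it down fully home rather than dropping it, and let go of it. Then grip the spring-return dial, turn it clockwise past the first two clicks to the third (the three-stud mark, no further) and finish while still holding it there. Leave everything else where it is.

Things in the scene. Friction and masses are not known exactly. Their poses are not given: they have to be found in the camera images.
- tree: loose cedar shoe tree, flat side down, 223 mm long, 0.2-0.3 kg. Origin: underside, mid-length (centre of mass within 20 mm); +x to the toe. Toe block x +32..+113 mm, 66 wide, 40 high, round nose; heel block x -45..-110, 46 wide, 45 high, brass knob on top (to 53). Between them a bare steel spine 16 wide, 14 to 34 above the underside: grip there from above. Heading within 1.9 rad of world +x
- tree_toe (a point): on the underside of the loose tree, 80 mm from its origin towards the toe
- tree_heel (a point): on its underside, 87 mm from its origin towards the heel
- tree_set: the other, identical shoe tree, already seated in the dryer's middle nest (toe in the wide end); stays there
- tree_set_toe (a point): same point on the seated tree: 80 mm towards its toe
- tree_set_heel (a point): same point on the seated tree: 87 mm towards its heel
- dryer: grey dryer fixed to the counter, 270 (x) x 290 (y) mm; origin under its centre, +x (far end) is the toe end of its nests. Its y -145..+50 mm is a fan box 30 mm high with two steel nests; y +50..+145 is a taller pod, 75 mm high, with the dial on top near the front
- bay (a point): floor centre of the empty nest (far from the dial), 30 mm over the counter, axes as the dryer; a seated tree's origin is here, toe to +x. Steel walls 16 mm high round the toe (74 apart, x +40..+85) and the heel (54 apart, x -87..-50), end walls: 4 mm play each side, 5 fore and aft; none beside the spine. A backward tree does not go down
- fullbay (a point): the same point of the other nest, where the other tree sits, 100 mm to +y in the dryer's frame
- dial_turn (a joint): turn of the dial, rad, clockwise from above; 0 at rest. Clicks (detents) at 0.4, 0.8, 1.2, end stop 1.45. Return torque 0.10 N m at rest, 0.22 at the third click; clicks add about 0.05 either way but do not hold it: let go, it springs back to 0. Marks on the pod round the dial: long bar = rest, then one, two, three studs (third click)
- dial: black dial: an upright bar 52 long (its x), 16 wide (y), 30 mm high; origin at its foot on the dial's vertical axis, 81 mm over the counter (on a 64 mm disc, 6 thick). +x: the end with the steel pointer; at rest 0.6 rad counter-clockwise of the dryer's +x, at the third click 0.6 clockwise. Grip across its width from above
- tin: round low shoe-polish tin, 66 mm across, 24 high, on the counter near the robot; bystander, origin at centre of its underside
- jar: small jar, 48 mm across, 45 high, standing on the rear of the dryer's pod, about 125 mm behind (+x of) the dial; bystander, origin at centre of its underside
- brush: wooden shoe brush 150 x 50 x 36 mm high; bystander, origin at centre of its underside
- shoe_horn: flat steel shoe horn, 245 mm long, 6 mm thick; bystander, origin at centre of its underside

How it is judged:
On the way, in this order (a step that is already met when the one before it is completed fails the run):
1. the loose tree is seated in the empty nest, toe to the toe end, and released (x of tree_toe in the frame of bay between 0.07 and 0.09 m and y of tree_toe in the frame of bay between -0.01 and 0.01 m and y of tree_heel in the frame of bay between -0.01 and 0.01 m and z of each of tree_toe, tree_heel in the frame of bay below 0.004 m and angle between tree's own z axis and vertical below 0.08 rad and contact force between the fingers and tree below 0.3 N), for 0.2 s.
2. the dial is held by the fingers at the third click (value of joint dial_turn between 1.04 and 1.36 rad and contact force between the fingers and dial above 1 N), for 0.2 s.
At the end, for the whole second after the job is handed in: Both trees in their nests: toe and heel points within 10 mm, underside within 4 mm of the floor, level within 0.08 rad, fingers off the placed tree; dial still, between 1.04 and 1.36 rad (third click 1.2), at least 1 N between fingers and its bar (all of step 1 and all of step 2 and x of tree_set_toe in the frame of fullbay between 0.07 and 0.09 m and y of tree_set_toe in the frame of fullbay between -0.01 and 0.01 m and y of tree_set_heel in the frame of fullbay between -0.01 and 0.01 m and z of each of tree_set_toe, tree_set_heel in the frame of fullbay below 0.004 m and angle between tree_set's own z axis and vertical below 0.08 rad and velocity of joint dial_turn between -0.1 and 0.1 rad/s and contact force between tree and dial below 0.1 N and linear speed of tree below 0.02 m/s); the arm keeps its last pose, push and grip.
It fails at once if the tree is dropped into the nest (moving faster than 0.6 m/s within 12 mm of the nest floor) (horizontal distance between tree and bay below 0.03 m and z of tree in the frame of bay below 0.012 m and linear speed of tree above 0.6 m/s).
It fails at once if the seated tree is shifted more than 20 mm (distance of tree_set from where it was at the start of the episode above 0.02 m).
It fails at once if a bystander is shifted more than 30 mm (distance of any of tin, jar, brush, shoe_horn from where it was at the start of the episode above 0.03 m).
It also fails if it takes over 51 s, if anything falls off the work surface, if the arm or the gripper's body presses on something with over 40 N, if the wrist force passes 120 N, or if a joint passes its speed limit or range.

## Working session

There is one attempt and no reset: what is moved stays moved. The work goes in short steps, Python scripts to look and compute and a shell command to move; the robot and the scene stay as the last step left them, time stands still between calls to the robot, and variables do not carry over. Pictures are saved under pics/ and viewed, about 8 in all and at most 12, crops included, and the job is handed in when it is done.

```bash
mkdir -p pics; ls; cat > h.py <<'E'
import numpy as np, cv2
from bench import state, get_image
def snap(name, out):
    d=get_image(name); np.savez(f'pics/{out}.npz',**{k:np.asarray(v) for k,v in d.items()})
    cv2.imwrite(f'pics/{out}.png', d["frame"][:,:,::-1]); return d
def load(out): return np.load(f'pics/{out}.npz')
def back(d,u,v,z):
    r=np.array([(u-d["cx"])/d["fx"],(v-d["cy"])/d["fy"],1.]); R=d["R"]; c=-R.T@d["t"]; w=R.T@r
    return c+w*(z-c[2])/w[2]
def proj(d,X):
    p=d["R"]@np.asarray(X)+d["t"]; return np.array([d["fx"]*p[0]/p[2]+d["cx"],d["fy"]*p[1]/p[2]+d["cy"]])
E
python3 - <<'E'
from h import *
for n in("top","side"):
    d=snap(n,n+"0"); print(n,d["fx"],d["cx"],d["cy"],-d["R"].T@d["t"],d["R"].round(3).tolist())
s=state(); print(s)
E
```

```text
pics
top 420.3282440137768 279.06807891263946 209.73685702431072 [0.39976019 0.03093801 1.40021288] [[0.002, -1.0, 0.001], [-0.995, -0.002, -0.099], [0.099, -0.001, -0.995]]
side 447.74985587442717 278.7934728681263 210.6410895644356 [0.41134517 1.13375739 1.05167376] [[-0.992, -0.122, 0.018], [-0.093, 0.646, -0.758], [0.081, -0.754, -0.652]]
{'t': 0.1, 'q': array([ 1.02443799e+00,  1.24451721e-01,  1.65154523e+00,  1.94188956e-05,
        1.36748531e+00, -8.26017322e-02]), 'qd': array([-0.00242736,  0.00028137, -0.00194138, -0.00019722,  0.00281625,
       -0.00328678]), 'effort': array([ 4.55541649e-04, -4.24929535e+01, -3.66653538e+01, -3.18395746e-05,
        3.96812917e-03, -1.32684383e-05]), 'tcp_pos': array([0.29047651, 0.58084521, 0.21896369]), 'tool_rot': array([ 2.29807773e-01,  9.73235580e-01, -8.95523564e-04, -3.01288794e-04]), 'contact_force': array([0.38394143, 0.38842088, 0.18445841]), 'ft_torque': array([ 0.02126338,  0.06793356, -0.04883888]), 'width': 0.08543928471332324}
```

View pics/top0.png

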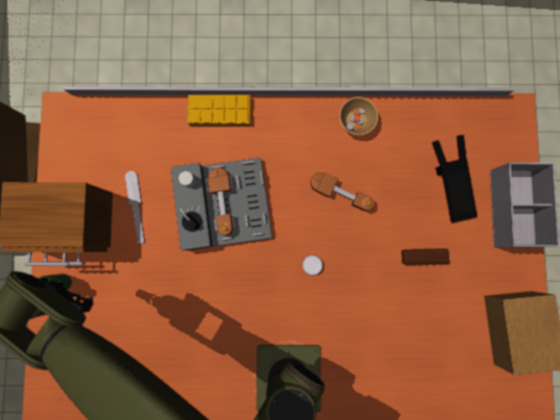

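View pics/side0.png

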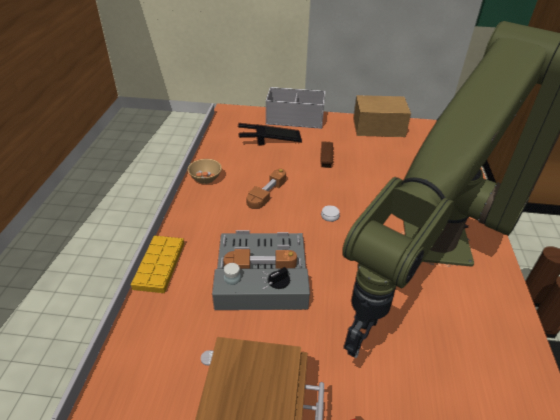

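The top view shows the dryer at about (172–272, 157–250). The seated tree is at (220, 200), the loose tree has its toe at (323, 183) and heel at (365, 202), and the dial is at (191, 220). I'll enlarge both areas.

```bash
python3 - <<'E'
import cv2
a=cv2.imread('pics/top0.png')
c=cv2.resize(a[150:260,160:290],None,fx=6,fy=6,interpolation=cv2.INTER_CUBIC)[:600,:780]
cv2.imwrite('pics/c1.png',cv2.resize(a[152:252,165:280],None,fx=6,fy=6,interpolation=cv2.INTER_CUBIC))
cv2.imwrite('pics/c2.png',cv2.resize(a[160:220,300:385],None,fx=8,fy=8,interpolation=cv2.INTER_CUBIC))
E
```

```text
(no output)
```

View pics/c1.png

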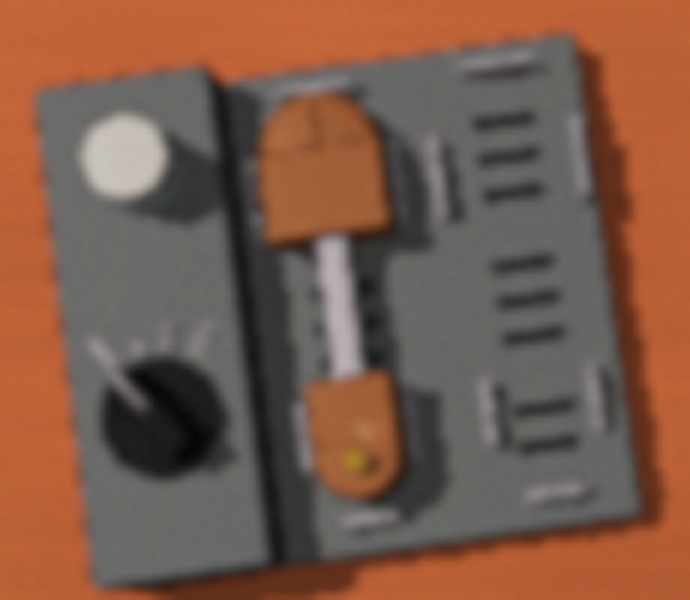

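View pics/c2.png

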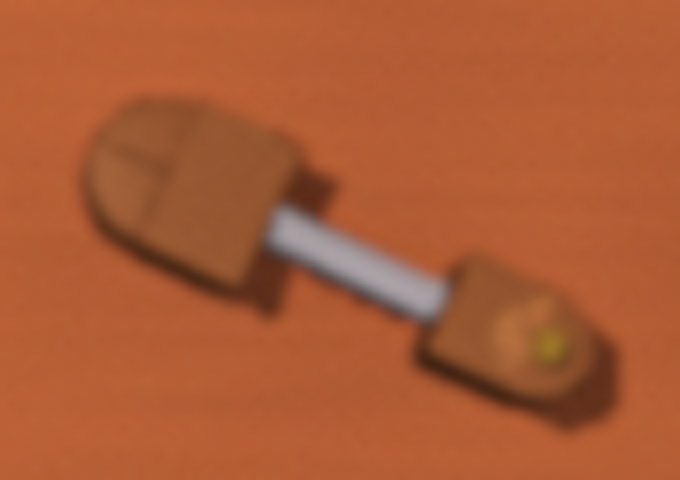

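```bash
cat > m.py <<'E'
from h import *
from scipy.optimize import least_squares
d=load('top0')
c1=lambda u,v:((u+.5)/6-.5+165,(v+.5)/6-.5+152)
c2=lambda u,v:((u+.5)/8-.5+300,(v+.5)/8-.5+160)
def fit(pts,n,lbl):
    W=[(np.array(l),back(d,*px,l[2])) for l,px in pts]
    def res(p):
        c,s=np.cos(p[2]),np.sin(p[2])
        return np.concatenate([[p[0]+c*l[0]-s*l[1]-w[0],p[1]+s*l[0]+c*l[1]-w[1]] for l,w in W])
    r=least_squares(res,n); print(lbl,r.x.round(4)); print((r.fun*1000).round(1).reshape(-1,2).tolist()); return r.x
by=-.095
if __name__=="__main__":
    # corners of dryer
    D=fit([((.135,-.145,.03),c1(575,35)),((-.135,-.145,.03),c1(640,515)),((.135,.145,.075),c1(38,92)),((-.135,.145,.075),c1(97,587)),((.135,.05,.075),c1(207,68)),((-.135,.05,.075),c1(275,565))],[.55,.2,0],'dryer')
    c,s=np.cos(D[2]),np.sin(D[2]); T=lambda w:(np.array([[c,s],[-s,c]])@(w[:2]-D[:2])*1000).round(1)
    for n,u,v,z in [('toewallL',437,177,.046),('toewallR',580,155,.046),('heelwallL',491,410,.046),('heelwallR',597,397,.046),('endfar',499,65,.046),('endnear',558,493,.046),('spine32',335,238,.064),('spine-45',345,378,.064),('knob',355,460,.083),('dial disc',163,416,.084),('pointer tip?',95,345,.081),('jar',123,155,.12)]:
        w=back(d,*c1(u,v),z); print(n,w.round(4),T(w))
    fit([((.032,0,.034),c2(275,225)),((-.045,0,.034),c2(435,303)),((.113,0,.036),c2(86,165)),((-.110,0,.04),c2(612,372))],[.6,-.1,.5],'tree')
    print('knob',back(d,*c2(552,346),.053))
    print(tip_extent) if 'tip_extent' in globals() else None
E
python3 m.py; python3 -c "
from bench import tip_extent;print(tip_extent if not callable(tip_extent) else tip_extent())"
```

```text
dryer [0.557  0.2157 0.1446]
[[1.5, -0.4], [-0.9, -2.3], [1.5, 2.4], [-3.0, 1.6], [1.9, -1.8], [-1.0, 0.5]]
toewallL [0.6278 0.1658 0.046 ] [ 62.8 -59.6]
toewallR [0.64   0.0882 0.046 ] [  63.8 -138.1]
heelwallL [0.5009 0.1352 0.046 ] [-67.1 -71.6]
heelwallR [0.5081 0.0782 0.046 ] [ -68.2 -129. ]
endfar [0.6897 0.1327 0.046 ] [ 119.3 -101.2]
endnear [0.4564 0.0988 0.046 ] [-116.4 -101.1]
spine32 [0.5916 0.2181 0.064 ] [34.6 -2.6]
spine-45 [0.5165 0.2116 0.064 ] [-40.7   1.8]
knob [0.4718 0.2032 0.083 ] [-86.1  -0.1]
dial disc [0.4946 0.3038 0.084 ] [-49.1  96.2]
pointer tip? [0.5321 0.341  0.081 ] [ -6.6 127.6]
jar [0.6264 0.3199 0.12  ] [83.7 93.1]
tree [ 0.5923 -0.1787  1.1832]
[[-4.2, 1.1], [-1.1, -5.0], [2.1, -1.5], [3.2, 5.4]]
knob [ 0.55661565 -0.25890089  0.053     ]
0.014
```

```bash
python3 - <<'E'
from m import *
P=fit([((.032,0,.034),c2(275,226)),((-.045,0,.034),c2(435,301)),((-.086,0,.053),c2(552,346)),((.032,-.033,.04),c2(299,157)),((.032,.033,.04),c2(240,287))],[.6,-.1,1.1],'tree')
q=state()["tool_rot"]
from scipy.spatial.transform import Rotation as R
print(R.from_quat(q).as_matrix().round(3))
for u,v,z in[(312-300,0,0)]: pass
print('tin',back(d,312,265,.024))
E
```

```text
tree [ 0.595  -0.1774  1.1329]
[[0.4, 1.7], [-1.4, -2.8], [1.9, 3.6], [2.6, -2.9], [-3.4, 0.4]]
[[-0.894  0.447 -0.001]
 [ 0.447  0.894 -0.002]
 [ 0.    -0.002 -1.   ]]
tin [ 0.35625451 -0.07753249  0.024     ]
```

```bash
cat > p.py <<'E'
import sys,numpy as np
from bench import state
from scipy.spatial.transform import Rotation as R
def plan(pos,ang,step=5.5,tstep=.18,w=8.5,nmin=1):
    s=state(); M=R.from_quat(s["tool_rot"]).as_matrix(); a=np.arctan2(M[1,0],M[0,0])
    dp=(np.array(pos)-s["tcp_pos"])*100; turn=-((ang-a+np.pi)%(2*np.pi)-np.pi)
    n=int(max(nmin,np.ceil(np.linalg.norm(dp)/step),np.ceil(abs(turn)/tstep)))
    print('t',round(s["t"],2),'pos',s["tcp_pos"].round(4),'ang',round(a,3),'z-axis',M[:,2].round(3),'F',s["contact_force"].round(1),'w',round(s["width"],4),'dp',dp.round(2),'turn',round(turn,3),'n',n,'q',s["q"].round(2))
    rows=[]
    for i in range(n):
        rows.append([w]+[float(x) for x in (M.T@(dp/n)).round(2)]+[round(turn/n,3)]); M=M@R.from_rotvec([0,0,turn/n]).as_matrix()
    for i in range(0,n,12): print(rows[i:i+12])
if __name__=="__main__":
    a=[float(x) for x in sys.argv[1:]]; plan(a[:3],a[3],*a[4:])
E
python3 p.py .5925 -.1828 .18 1.133
```

```text
t 0.1 pos [0.2905 0.5808 0.219 ] ang 2.678 z-axis [-0.001 -0.002 -1.   ] F [0.4 0.4 0.2] w 0.0854 dp [ 30.2  -76.36  -3.9 ] turn 1.545 n 15 q [ 1.02  0.12  1.65  0.    1.37 -0.08]
[[8.5, -4.08, -3.65, 0.27, np.float64(0.103)], [8.5, -4.43, -3.21, 0.27, np.float64(0.103)], [8.5, -4.74, -2.74, 0.27, np.float64(0.103)], [8.5, -5.0, -2.24, 0.27, np.float64(0.103)], [8.5, -5.2, -1.71, 0.27, np.float64(0.103)], [8.5, -5.35, -1.17, 0.27, np.float64(0.103)], [8.5, -5.44, -0.61, 0.27, np.float64(0.103)], [8.5, -5.47, -0.05, 0.27, np.float64(0.103)], [8.5, -5.45, 0.51, 0.27, np.float64(0.103)], [8.5, -5.37, 1.07, 0.27, np.float64(0.103)], [8.5, -5.23, 1.62, 0.27, np.float64(0.103)], [8.5, -5.04, 2.14, 0.27, np.float64(0.103)]]
[[8.5, -4.79, 2.65, 0.27, np.float64(0.103)], [8.5, -4.49, 3.13, 0.27, np.float64(0.103)], [8.5, -4.15, 3.57, 0.27, np.float64(0.103)]]
```

```bash
python3 -m creep '[[8.5,-4.1,-3.7,0,0.1],[8.5,-4.4,-3.2,0,0.1],[8.5,-4.7,-2.7,0,0.1],[8.5,-5,-2.2,0,0.1],[8.5,-5.2,-1.7,0,0.1],[8.5,-5.4,-1.2,0,0.1],[8.5,-5.4,-0.6,0,0.1],[8.5,-5.5,0,0,0.1],[8.5,-5.4,0.5,0,0.1],[8.5,-5.4,1.1,0,0.1],[8.5,-5.2,1.6,0,0.1],[8.5,-5,2.1,0,0.1]]' 40; python3 p.py .5925 -.1828 .15 1.133
```

```text
t: 1.6
tcp_pos: [0.5353, -0.0458, 0.2147]
tool_rot: [0.75, 0.661, -0.004, 0.0]
contact_force: [1.5, 0.1, 0.2]
width: 0.0848
t 1.6 pos [ 0.5353 -0.0458  0.2147] ang 1.445 z-axis [-0.005 -0.005 -1.   ] F [1.5 0.1 0.2] w 0.0848 dp [  5.72 -13.7   -6.47] turn 0.312 n 3 q [-0.18 -0.12  1.9  -0.01  1.36 -0.06]
[[8.5, -4.28, 2.48, 2.17, np.float64(0.104)], [8.5, -4.0, 2.91, 2.17, np.float64(0.104)], [8.5, -3.68, 3.31, 2.17, np.float64(0.104)]]
```

```bash
sed -i 's/round(turn\/n,3)\]/float(round(turn\/n,3))]/' p.py; python3 -m creep '[[8.5,-4.3,2.5,2,0.1],[8.5,-4,2.9,2,0.1],[8.5,-3.7,3.3,2,0.1],[8.5,0,0,0,0],[8.5,0,0,0,0]]'; python3 p.py .5925 -.1828 .15 1.133
python3 - <<'E'
from h import *
import cv2
a=snap('top','top1')["frame"]; b=snap('side','side1')["frame"]
A=cv2.resize(a[150:240,290:400],None,fx=5,fy=5,interpolation=cv2.INTER_CUBIC)[:,:,::-1]
B=cv2.resize(b[120:240,200:320],None,fx=3.75,fy=3.75,interpolation=cv2.INTER_CUBIC)[:,:,::-1]
B=B[:450]; cv2.imwrite('pics/c3.png',cv2.resize(np.hstack([A,B]),(800,360)))
E
```

```text
t: 2.22
tcp_pos: [0.5934, -0.191, 0.1513]
tool_rot: [0.845, 0.535, -0.004, -0.001]
contact_force: [-0.2, -0.4, 0.1]
width: 0.0851
t 2.23 pos [ 0.5934 -0.191   0.1513] ang 1.129 z-axis [-0.007 -0.003 -1.   ] F [-0.2 -0.4  0.1] w 0.0851 dp [-0.09  0.82 -0.13] turn -0.004 n 1 q [-0.4   0.12  1.77 -0.01  1.25  0.05]
[[8.5, 0.71, -0.43, 0.13, -0.004]]
```

View pics/c3.png

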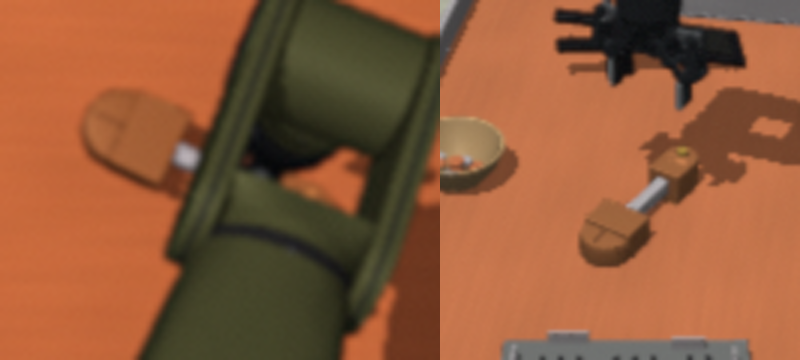

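```bash
python3 - <<'E'
from h import *
d=load('side1'); f=lambda x,y,z:back(d,200+(x-440)/3,120+y/3,z).round(4)
for n,x,y,z in [('spine mid',648,196,.034),('knob',684,152,.053),('tip1',616,84,.15),('tip2',682,107,.15)]: print(n,f(x,y,z))
P=[.595,-.1774]
for l,z in((-.0065,.034),(-.086,.053)): 
  w=[P[0]+l*np.cos(1.133),P[1]+l*np.sin(1.133),z]; p=proj(d,w); print(w,(p[0]-200)*3+440,(p[1]-120)*3)
E
python3 -m creep '[[8.5,0.7,-0.4,2,0],[8.5,0,0,3,0],[8.5,0,0,2,0]]'; python3 p.py .5925 -.1828 .022 1.133
```

```text
spine mid [ 0.5901 -0.1809  0.034 ]
knob [ 0.5542 -0.254   0.053 ]
tip1 [ 0.6397 -0.2487  0.15  ]
tip2 [ 0.5536 -0.2106  0.15  ]
[np.float64(0.5922443597394829), np.float64(-0.1832869726307005), 0.034] 646.5780794870226 194.69786766260447
[np.float64(0.5585407596300807), np.float64(-0.255289176344653), 0.053] 680.706033680405 151.1077072273078
t: 2.7
tcp_pos: [0.5936, -0.1791, 0.0818]
tool_rot: [0.843, 0.537, -0.002, 0.002]
contact_force: [-0.5, 1.0, -0.5]
width: 0.0848
t 2.7 pos [ 0.5936 -0.1791  0.0818] ang 1.135 z-axis [-0.001 -0.005 -1.   ] F [-0.5  1.  -0.5] w 0.0848 dp [-0.11 -0.37 -5.98] turn 0.002 n 2 q [-0.38  0.18  1.83 -0.01  1.13  0.06]
[[8.5, -0.18, 0.02, 2.99, 0.001], [8.5, -0.18, 0.02, 2.99, 0.001]]
```

```bash
python3 -m creep '[[8.5,-0.2,0,2.5,0],[8.5,-0.2,0,2,0],[8.5,0,0,1.3,0],[8.5,0,0,0,0]]'; python3 p.py .5925 -.1828 .022 1.133
```

```text
t: 3.2
tcp_pos: [0.59, -0.1801, 0.0183]
tool_rot: [0.843, 0.538, -0.003, 0.0]
contact_force: [-0.3, -0.1, 0.6]
width: 0.0853
t 3.2 pos [ 0.59   -0.1801  0.0183] ang 1.137 z-axis [-0.004 -0.003 -1.   ] F [-0.3 -0.1  0.6] w 0.0853 dp [ 0.25 -0.27  0.37] turn 0.004 n 1 q [-0.38  0.26  1.86 -0.01  1.02  0.06]
[[8.5, -0.14, 0.34, -0.37, 0.004]]
```

```bash
python3 -m creep '[[1,-0.1,0.3,-0.3,0],[1,0,0,0,0],[1,0,0,0,0],[1,0,0,0,0],[1,0,0,0,0],[1,0,0,0,0]]' 60; python3 p.py .5925 -.1828 .022 1.133; python3 -m creep '[[1,0,0,-1,0],[1,0,0,-2,0],[1,0,0,-4,0],[1,0,0,-4,0],[1,0,0,0,0],[1,0,0,0,0]]' 60;python3 p.py .5925 -.1828 .14 1.133
python3 - <<'E'
from h import *
b=snap('side','side2')["frame"]
cv2.imwrite('pics/c4.png',cv2.resize(b[80:240,180:400],None,fx=3.6,fy=3.6,interpolation=cv2.INTER_CUBIC)[:,:,::-1])
E
```

```text
t: 3.95
tcp_pos: [0.5951, -0.1835, 0.0253]
tool_rot: [0.843, 0.538, -0.001, 0.003]
contact_force: [0.9, 0.1, -0.4]
width: 0.0101
t 3.95 pos [ 0.5951 -0.1835  0.0253] ang 1.137 z-axis [ 0.002 -0.006 -1.   ] F [ 0.9  0.1 -0.4] w 0.0101 dp [-0.26  0.07 -0.33] turn 0.004 n 1 q [-0.38  0.25  1.85 -0.01  1.03  0.05]
[[8.5, -0.04, -0.27, 0.33, 0.004]]
t: 4.7
tcp_pos: [0.5957, -0.1831, 0.1446]
tool_rot: [0.843, 0.538, 0.0, 0.005]
contact_force: [0.8, 0.1, -1.1]
width: 0.0102
t 4.7 pos [ 0.5957 -0.1831  0.1446] ang 1.137 z-axis [ 0.006 -0.007 -1.   ] F [ 0.8  0.1 -1.1] w 0.0102 dp [-0.32  0.03 -0.46] turn 0.004 n 1 q [-0.38  0.12  1.79 -0.    1.23  0.05]
[[8.5, -0.1, -0.31, 0.46, 0.004]]
```

View pics/c4.png

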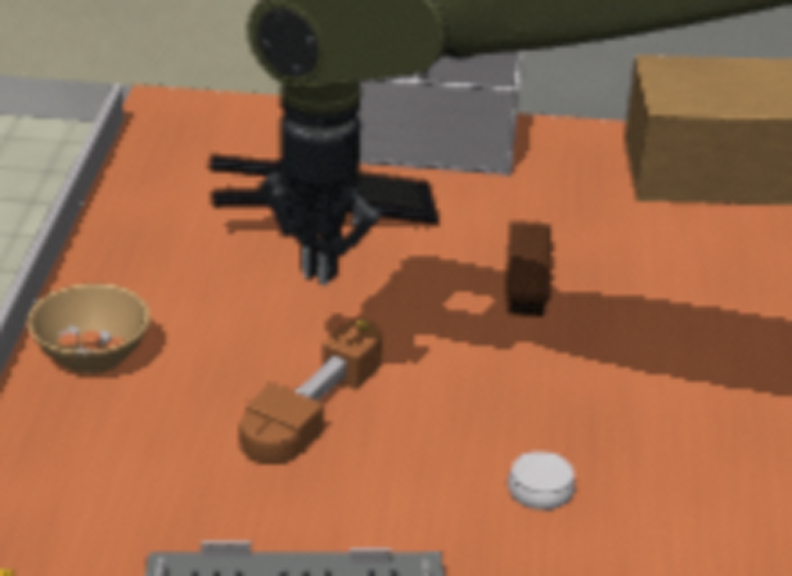

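```bash
python3 - <<'E'
from h import *
d=load('side2'); s=state(); print(s["tcp_pos"])
for z in(.131,.145,.16,.175,.19):
  p=proj(d,[.5957,-.1831,z]); print(z,(p[0]-180)*3.6,(p[1]-80)*3.6)
for z in(.13,.15,.17): print(z,back(d,180+318/3.6,80+280/3.6,z))
t=load('top0')
for l,z,q in((.113,.02,None),(-.086,.053,None),(-.0065,.034,None)):
  w=[.595+l*np.cos(1.133),-.1774+l*np.sin(1.133),z]; p=proj(d,w); print(l,(p[0]-180)*3.6,(p[1]-80)*3.6)
# forward check of start: fingertips in side0
d=load('side0'); print('start tcp',proj(d,[.2905,.5808,.219-.014]),proj(load('top0'),[.2905,.5808,.205]))
E
```

```text
[ 0.59610419 -0.18325638  0.1449384 ]
0.131 316.7872092983113 300.10369202604863
0.145 316.820419679855 288.4347380532014
0.16 316.8564257500804 275.7834779148793
0.175 316.89287790396764 262.97547974833736
0.19 316.92978448306764 250.0078126275164
0.13 [ 0.59968439 -0.22002137  0.13      ]
0.15 [ 0.59559749 -0.19064485  0.15      ]
0.17 [ 0.5915106  -0.16126832  0.17      ]
0.113 254.25826019461155 449.8916758952178
-0.086 360.847240416486 325.3292486727694
-0.0065 319.89369538442713 377.63744119512535
start tcp [359.14881674 348.7523101 ] [ 82.37002102 290.22393339]
```

```bash
python3 -m creep '[[8.5,0,0,0,0],[8.5,0,-0.3,0,0],[8.5,0,0,4,0],[8.5,0,0,4,0],[8.5,0,0,3.2,0],[8.5,0,0,0,0],[8.5,0,0,0,0]]'; python3 p.py .5925 -.1828 .022 1.133
python3 - <<'E'
from h import *
b=snap('side','side3')["frame"]; a=load('side0')["frame"]
f=lambda i,r,c:cv2.resize(i[r:r+80,c:c+80],None,fx=5,fy=5,interpolation=cv2.INTER_CUBIC)[:,:,::-1]
cv2.imwrite('pics/c5.png',np.hstack([f(a,300,310),f(b,140,230)]))
E
```

```text
t: 5.62
tcp_pos: [0.591, -0.1816, 0.0265]
tool_rot: [0.843, 0.538, -0.001, 0.002]
contact_force: [0.3, -0.0, 1.2]
width: 0.0849
t 5.62 pos [ 0.591  -0.1816  0.0265] ang 1.137 z-axis [ 0.    -0.005 -1.   ] F [ 0.3 -0.   1.2] w 0.0849 dp [ 0.15 -0.12 -0.45] turn 0.004 n 1 q [-0.38  0.24  1.86 -0.01  1.03  0.05]
[[8.5, -0.04, 0.19, 0.45, 0.004]]
```

View pics/c5.png

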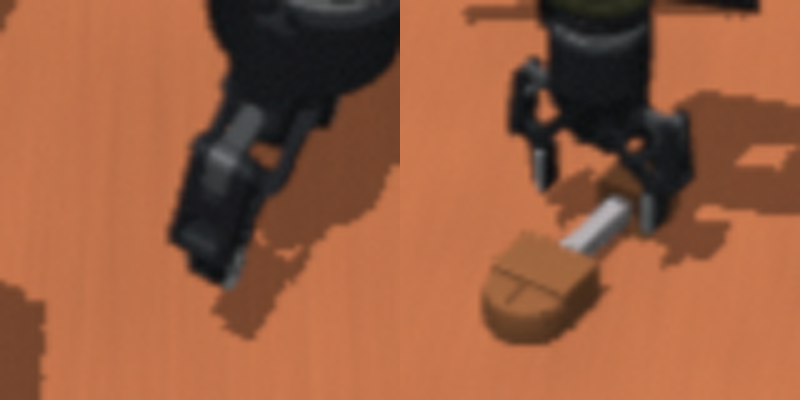

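```bash
python3 - <<'E'
from h import *
d=load('side3'); M=np.array([230,140])
for z in(.0,.0125,.0255,.035,.045,.055):
  A=back(d,230+145/5,140+190/5,z);B=back(d,230+250/5,140+233/5,z); print(z,A.round(4),B.round(4),((A+B)/2).round(4),'sep',np.linalg.norm(A-B),'ang',np.arctan2(*(A-B)[[1,0]])+np.pi/2)
d=load('side0'); a=back(d,310+225/5,300+285/5,.205);print('start tip',a,back(d,355,357,.218), proj(d,[.2905,.5808,.218]))
E
```

```text
0.0 [ 0.6428 -0.2657  0.    ] [ 0.5545 -0.2229  0.    ] [ 0.5986 -0.2443  0.    ] sep 0.09817272725095383 ang 1.119032861499183
0.0125 [ 0.64   -0.2491  0.0125] [ 0.5528 -0.2068  0.0125] [ 0.5964 -0.2279  0.0125] sep 0.09700586435566816 ang 1.1190328614991842
0.0255 [ 0.6372 -0.2318  0.0255] [ 0.551  -0.19    0.0255] [ 0.5941 -0.2109  0.0255] sep 0.09579232694457127 ang 1.1190328614991834
0.035 [ 0.6351 -0.2192  0.035 ] [ 0.5497 -0.1777  0.035 ] [ 0.5924 -0.1985  0.035 ] sep 0.09490551114415433 ang 1.1190328614991807
0.045 [ 0.6329 -0.2059  0.045 ] [ 0.5483 -0.1648  0.045 ] [ 0.5906 -0.1854  0.045 ] sep 0.09397202082792577 ang 1.1190328614991842
0.055 [ 0.6307 -0.1926  0.055 ] [ 0.547  -0.1519  0.055 ] [ 0.5888 -0.1722  0.055 ] sep 0.0930385305116974 ang 1.1190328614991836
start tip [0.29946251 0.60180822 0.205     ] [0.30118038 0.60997587 0.218     ] [359.9760989  345.34399737]
```

The fingertips show about 20 mm higher than the TCP reading implies, while x and y agree. The jaws therefore closed above the spine, so I'll go about 2 cm lower, watching the force.

```bash
python3 -m creep '[[8.5,0,0,1,0],[8.5,0,0.1,0.8,0],[8.5,0,0,0,0]]'; python3 p.py .5925 -.1828 .005 1.133;  python3 -m creep '[[1,0,0,0,0],[1,0,0,0,0],[1,0,0,0,0],[1,0,0,0,0],[1,0,0,0,0],[1,0,0,0,0]]' 60; python3 p.py .5925 -.1828 .005 1.133
```

```text
t: 6.05
tcp_pos: [0.5938, -0.1828, 0.0105]
tool_rot: [0.843, 0.538, 0.0, 0.004]
contact_force: [0.3, -0.1, 0.7]
width: 0.0849
t 6.05 pos [ 0.5938 -0.1828  0.0105] ang 1.137 z-axis [ 0.005 -0.007 -1.   ] F [ 0.3 -0.1  0.7] w 0.0849 dp [-0.13  0.   -0.55] turn 0.004 n 1 q [-0.38  0.27  1.86 -0.01  1.    0.05]
[[8.5, -0.05, -0.12, 0.55, 0.004]]
t: 6.8
tcp_pos: [0.5946, -0.1831, 0.0116]
tool_rot: [0.843, 0.538, 0.001, 0.005]
contact_force: [-0.0, 0.1, 1.1]
width: 0.0139
t 6.8 pos [ 0.5946 -0.1831  0.0116] ang 1.137 z-axis [ 0.007 -0.008 -1.   ] F [-0.   0.1  1.1] w 0.0139 dp [-0.21  0.03 -0.66] turn 0.004 n 1 q [-0.38  0.27  1.86 -0.01  1.    0.05]
[[8.5, -0.06, -0.21, 0.66, 0.004]]
```

```bash
python3 -m creep '[[4,0,0,0,0],[4,0,0,0,0],[4,0,-0.1,0.4,0],[4,0,0,0.3,0],[4,0,0,0,0]]'; python3 -m creep '[[1,0,0,0,0],[1,0,0,0,0],[1,0,0,0,0],[1,0,0,0,0]]' 70; python3 p.py .5925 -.1828 .005 1.133;python3 -m creep '[[1,0,0,-1,0],[1,0,0,-1,0],[1,0,0,0,0]]'
```

```text
t: 7.42
tcp_pos: [0.5934, -0.1826, 0.0038]
tool_rot: [0.843, 0.538, 0.001, 0.005]
contact_force: [0.5, -0.4, 0.4]
width: 0.0404
t: 7.92
tcp_pos: [0.5937, -0.1827, 0.0041]
tool_rot: [0.843, 0.538, 0.001, 0.005]
contact_force: [-0.1, -0.1, 0.6]
width: 0.0144
t 7.92 pos [ 0.5937 -0.1827  0.0041] ang 1.137 z-axis [ 0.007 -0.008 -1.   ] F [-0.1 -0.1  0.6] w 0.0144 dp [-0.12 -0.01  0.09] turn 0.004 n 1 q [-0.38  0.28  1.87 -0.01  0.99  0.05]
[[8.5, -0.06, -0.11, -0.09, 0.004]]
t: 8.3
tcp_pos: [0.593, -0.1823, 0.0249]
tool_rot: [0.843, 0.538, 0.0, 0.004]
contact_force: [-0.5, -0.3, -1.6]
width: 0.0144
```

```bash
python3 -m creep '[[1,0,0,-2,0],[1,0,0,-4,0],[1,0,0,-4,0],[1,0,0,0,0]]'; python3 p.py .5671 .1161 .135 .147 4 .12 1
```

```text
t: 8.8
tcp_pos: [0.5926, -0.1817, 0.1311]
tool_rot: [0.843, 0.538, 0.001, 0.005]
contact_force: [-0.0, -0.2, -1.5]
width: 0.014
t 8.8 pos [ 0.5926 -0.1817  0.1311] ang 1.137 z-axis [ 0.006 -0.008 -1.   ] F [-0.  -0.2 -1.5] w 0.014 dp [-2.55 29.78  0.39] turn 0.99 n 9 q [-0.38  0.12  1.81 -0.01  1.2   0.05]
[[1.0, 2.88, -1.65, -0.07, 0.11], [1.0, 2.69, -1.95, -0.07, 0.11], [1.0, 2.45, -2.24, -0.07, 0.11], [1.0, 2.19, -2.49, -0.07, 0.11], [1.0, 1.91, -2.72, -0.07, 0.11], [1.0, 1.6, -2.91, -0.07, 0.11], [1.0, 1.27, -3.07, -0.07, 0.11], [1.0, 0.92, -3.19, -0.07, 0.11], [1.0, 0.57, -3.27, -0.07, 0.11]]
```

```bash
python3 -m creep '[[1,2.9,-1.6,0,0.11],[1,2.7,-2,0,0.11],[1,2.5,-2.2,0,0.11],[1,2.2,-2.5,0,0.11],[1,1.9,-2.7,0,0.11],[1,1.6,-2.9,0,0.11],[1,1.3,-3.1,0,0.11],[1,0.9,-3.2,0,0.11],[1,0.4,-2.5,0,0.1],[1,0,0,0,0],[1,0,0,0,0]]'; python3 p.py .5671 .1161 .135 .147 4 .12 1
```

```text
t: 10.18
tcp_pos: [0.5636, 0.1176, 0.1184]
tool_rot: [0.998, 0.062, -0.006, 0.003]
contact_force: [0.3, 0.1, -1.4]
width: 0.0144
t 10.18 pos [0.5636 0.1176 0.1184] ang 0.124 z-axis [-0.011 -0.008 -1.   ] F [ 0.3  0.1 -1.4] w 0.0144 dp [ 0.35 -0.15  1.66] turn -0.023 n 1 q [ 0.12  0.05  1.9  -0.01  1.2   1.56]
[[1.0, 0.31, 0.2, -1.66, -0.023]]
```

```bash
python3 -m creep '[[1,0.3,0.2,1.5,-0.023],[1,0,0,2,0],[1,0,0,0,0]]'; python3 p.py .5671 .1161 .065 .147 4 .12 1
python3 - <<'E'
from h import *
a=snap('top','top4')["frame"]; b=snap('side','side4')["frame"]
f=lambda i,r,c,h,w:cv2.resize(i[r:r+h,c:c+w],None,fx=4,fy=4,interpolation=cv2.INTER_CUBIC)[:,:,::-1]
cv2.imwrite('pics/c6.png',np.hstack([f(a,150,190,110,90),f(b,190,205,110,110)]))
E
```

```text
t: 10.55
tcp_pos: [0.5657, 0.1133, 0.0794]
tool_rot: [0.997, 0.074, -0.007, 0.004]
contact_force: [-0.4, -1.0, -1.4]
width: 0.0143
t 10.55 pos [0.5657 0.1133 0.0794] ang 0.147 z-axis [-0.014 -0.008 -1.   ] F [-0.4 -1.  -1.4] w 0.0143 dp [ 0.14  0.28 -1.44] turn 0.0 n 1 q [ 0.11  0.1   1.92 -0.01  1.13  1.53]
[[1.0, 0.21, -0.27, 1.43, 0.0]]
```

View pics/c6.png

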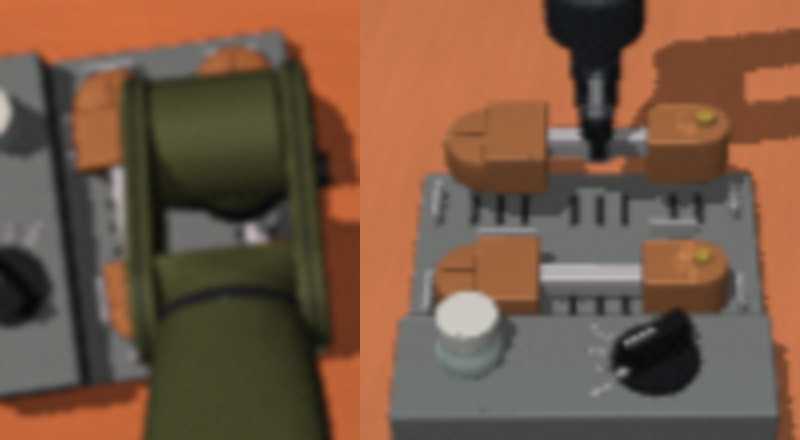

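```bash
python3 - <<'E'
from h import *
d=load('side4'); t=load('top4')
def P(o,a,l,z): return [o[0]+l*np.cos(a),o[1]+l*np.sin(a),z]
fb=(.557+.001,.2157,.1456); bay=(.5724,.1169,.147)
cr=lambda p:((p-[205,190])*4+[360,0]).round(1)
ct=lambda p:((p-[190,150])*4).round(1)
for nm,o,z0,a in(('seated',fb[:2],.03,.1456),('loose',(.5657+.0054*.99,.1133+.0008),.0754,.147),('loose-final',bay[:2],.03,.147)):
  for l,z in((-.086,.053),(.032,.034),(-.045,.034),(.113,.03),(.032,.04)): 
    print(nm,l,cr(proj(d,P(o,a,l,z+z0))),ct(proj(t,P(o,a,l,z+z0))))
E
```

```text
seated -0.086 [702.1 253.2] [134.9 311.6]
seated 0.032 [544.5 271.5] [118.9 167.4]
seated -0.045 [646.8 271. ] [131.4 262.1]
seated 0.113 [436.8 275.6] [106.6  69.9]
seated 0.032 [544.3 265.9] [117.8 166.3]
loose -0.086 [700.8 116.4] [261.7 291.3]
loose 0.032 [548.6 135. ] [241.9 142.8]
loose -0.045 [647.5 134.7] [255.6 240.5]
loose 0.113 [444.6 139.2] [228.   42.3]
loose 0.032 [548.5 129.3] [241.4 141.6]
loose-final -0.086 [696.7 161.5] [261.3 293.5]
loose-final 0.032 [547.6 179.4] [242.2 149.9]
loose-final -0.045 [644.5 179.1] [255.5 244.4]
loose-final 0.113 [445.6 183.5] [228.7  52.7]
loose-final 0.032 [547.4 174. ] [241.7 148.8]
```

```bash
python3 -m creep '[[1,0.25,-0.27,0.8,0],[1,0,0,0.8,0],[1,0,0,0,0]]'; python3 p.py .5676 .1161 .05 .147 4 .12 1
```

```text
t: 11.02
tcp_pos: [0.5704, 0.1169, 0.0658]
tool_rot: [0.997, 0.074, -0.004, 0.003]
contact_force: [0.3, 0.4, -2.2]
width: 0.0143
t 11.03 pos [0.5704 0.1169 0.0658] ang 0.147 z-axis [-0.007 -0.008 -1.   ] F [ 0.3  0.4 -2.2] w 0.0143 dp [-0.28 -0.08 -1.58] turn 0.0 n 1 q [ 0.11  0.13  1.92 -0.01  1.1   1.54]
[[1.0, -0.27, 0.03, 1.59, 0.0]]
```

```bash
python3 -m creep '[[1,-0.2,0,0.6,0],[1,0,0,0.6,0],[1,0,0,0,0]]'; python3 p.py .5676 .1161 .034 .147 4 .12 1
```

```text
t: 11.4
tcp_pos: [0.5682, 0.1166, 0.0533]
tool_rot: [0.997, 0.074, -0.004, 0.004]
contact_force: [0.3, -1.2, -2.5]
width: 0.0146
t 11.4 pos [0.5682 0.1166 0.0533] ang 0.148 z-axis [-0.007 -0.008 -1.   ] F [ 0.3 -1.2 -2.5] w 0.0146 dp [-0.06 -0.05 -1.93] turn 0.001 n 1 q [ 0.11  0.14  1.93 -0.01  1.08  1.54]
[[1.0, -0.05, 0.03, 1.93, 0.001]]
```

```bash
python3 -m creep '[[1,0,0,0.5,0],[1,0,0,0.5,0],[1,0,0,0,0]]'; python3 p.py .5676 .1161 .034 .147 4 .12 1
```

```text
t: 11.78
tcp_pos: [0.5683, 0.1165, 0.0427]
tool_rot: [0.997, 0.074, -0.004, 0.004]
contact_force: [-0.7, -0.4, -1.7]
width: 0.0145
t 11.78 pos [0.5683 0.1165 0.0427] ang 0.148 z-axis [-0.007 -0.008 -1.   ] F [-0.7 -0.4 -1.7] w 0.0145 dp [-0.07 -0.04 -0.87] turn 0.001 n 1 q [ 0.11  0.15  1.94 -0.01  1.06  1.54]
[[1.0, -0.06, 0.03, 0.87, 0.001]]
```

Underside about 38 mm up, so it is inside the walls (46 mm) with no contact. I'll continue gently.

```bash
python3 -m creep '[[1,0,0,0.4,0],[1,0,0,0.3,0],[1,0,0,0,0]]'; python3 p.py .5676 .1161 .034 .147 4 .12 1
```

```text
t: 12.15
tcp_pos: [0.5684, 0.1165, 0.0354]
tool_rot: [0.997, 0.074, -0.003, 0.004]
contact_force: [1.3, -0.0, -1.9]
width: 0.0146
t 12.15 pos [0.5684 0.1165 0.0354] ang 0.148 z-axis [-0.006 -0.008 -1.   ] F [ 1.3 -0.  -1.9] w 0.0146 dp [-0.08 -0.04 -0.14] turn 0.001 n 1 q [ 0.11  0.16  1.94 -0.01  1.05  1.54]
[[1.0, -0.08, 0.02, 0.14, 0.001]]
```

```bash
python3 -m creep '[[1,0,0,0.2,0],[1,0,0,0.1,0],[1,0,0,0,0]]'; python3 p.py .5676 .1161 .034 .147 4 .12 1
```

```text
t: 12.52
tcp_pos: [0.569, 0.1165, 0.0344]
tool_rot: [0.997, 0.074, -0.003, 0.004]
contact_force: [0.1, 0.1, -0.8]
width: 0.0143
t 12.53 pos [0.569  0.1165 0.0344] ang 0.148 z-axis [-0.006 -0.007 -1.   ] F [ 0.1  0.1 -0.8] w 0.0143 dp [-0.14 -0.04 -0.04] turn 0.001 n 1 q [ 0.11  0.16  1.94 -0.01  1.04  1.54]
[[1.0, -0.15, 0.02, 0.04, 0.001]]
```

```bash
python3 -m creep '[[1,0,0,0.3,0],[1,0,0,0.2,0],[1,0,0,0.2,0]]'; python3 p.py .5676 .1161 .034 .147 4 .12 1; python3 -m creep '[[4,0,0,0,0],[4,0,0,0,0],[4,0,0,0,0],[4,0,0,0,0]]';python3 p.py .5676 .1161 .034 .147 4 .12 1
python3 - <<'E'
from h import *
b=snap('side','side5')["frame"]
f=lambda i,r,c,h,w:cv2.resize(i[r:r+h,c:c+w],None,fx=6,fy=6,interpolation=cv2.INTER_CUBIC)[:,:,::-1]
cv2.imwrite('pics/c7.png',f(b,205,205,95,115))
E
```

```text
t: 12.9
tcp_pos: [0.5693, 0.1165, 0.034]
tool_rot: [0.997, 0.074, -0.005, 0.004]
contact_force: [-7.7, -1.6, 11.9]
width: 0.0145
t 12.9 pos [0.5693 0.1165 0.034 ] ang 0.148 z-axis [-0.009 -0.008 -1.   ] F [-7.7 -1.6 11.9] w 0.0145 dp [-0.17 -0.04 -0.  ] turn 0.001 n 1 q [ 0.11  0.17  1.94 -0.01  1.05  1.54]
[[1.0, -0.18, 0.02, 0.01, 0.001]]
t: 13.4
tcp_pos: [0.5703, 0.1166, 0.0343]
tool_rot: [0.997, 0.074, -0.003, 0.004]
contact_force: [-0.3, 1.1, -0.5]
width: 0.04
t 13.4 pos [0.5703 0.1166 0.0343] ang 0.148 z-axis [-0.006 -0.008 -1.   ] F [-0.3  1.1 -0.5] w 0.04 dp [-0.27 -0.05 -0.03] turn 0.001 n 1 q [ 0.11  0.17  1.94 -0.01  1.04  1.54]
[[1.0, -0.27, 0.01, 0.03, 0.001]]
```

View pics/c7.png

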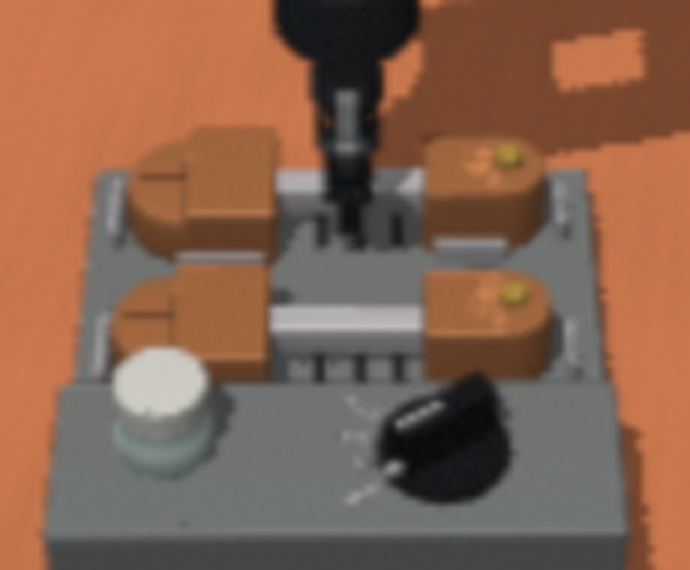

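Both trees sit level between their walls, with bases below the wall tops at (220, 257) and (470, 250), and the open fingers are clear. The dial disc is at about (444, 458) in the crop, with its pointer at the rest bar.

```bash
python3 - <<'E'
from h import *
d=load('side5'); g=lambda u,v,z:back(d,205+(u+.5)/6-.5,205+(v+.5)/6-.5,z).round(4)
print('disc c',g(444,458,.081),'L',g(378,460,.081),'R',g(510,455,.081),'bot',g(444,503,.081))
print('bar top ends',g(393,415,.111),g(488,376,.111))
E
python3 -m creep '[[4,0,0,-2,0],[4,0,0,-4,0],[4,0,0,-4,0],[4,0,0,-3,0],[4,0,0,0,0]]';  python3 p.py .4946 .3038 .16 .745 4 .12 4
```

```text
disc c [0.4953 0.3126 0.081 ] L [0.5258 0.3181 0.081 ] R [0.4648 0.3065 0.081 ] bot [0.492  0.3393 0.081 ]
bar top ends [0.5192 0.3157 0.111 ] [0.4784 0.2857 0.111 ]
t: 14.08
tcp_pos: [0.572, 0.1178, 0.1736]
tool_rot: [0.997, 0.074, -0.001, 0.004]
contact_force: [0.1, -0.1, -0.0]
width: 0.0401
t 14.07 pos [0.572  0.1178 0.1736] ang 0.148 z-axis [-0.002 -0.007 -1.   ] F [ 0.1 -0.1 -0. ] w 0.0401 dp [-7.74 18.6  -1.36] turn -0.597 n 6 q [ 0.11  0.02  1.84 -0.01  1.29  1.54]
[[4.0, -0.82, -3.26, 0.21, -0.1], [4.0, -0.49, -3.32, 0.21, -0.1], [4.0, -0.16, -3.36, 0.21, -0.1], [4.0, 0.18, -3.35, 0.21, -0.1], [4.0, 0.51, -3.32, 0.21, -0.1], [4.0, 0.84, -3.25, 0.21, -0.1]]
```

```bash
python3 -m creep '[[5.5,-0.8,-3.3,0,-0.1],[5.5,-0.5,-3.3,0,-0.1],[5.5,-0.2,-3.4,0,-0.1],[5.5,0.2,-3.3,0,-0.1],[5.5,0.5,-3.3,0,-0.1],[5.5,0.7,-2.5,0,-0.1],[5.5,0,0,0,0],[5.5,0,0,0,0]]';  python3 p.py .495 .304 .13 .745 4 .12 1
```

```text
t: 15.08
tcp_pos: [0.4911, 0.2991, 0.1672]
tool_rot: [0.928, 0.373, -0.007, 0.003]
contact_force: [-0.9, -0.6, 0.2]
width: 0.0549
t 15.07 pos [0.4911 0.2991 0.1672] ang 0.764 z-axis [-0.01  -0.011 -1.   ] F [-0.9 -0.6  0.2] w 0.0549 dp [ 0.39  0.49 -3.72] turn 0.019 n 1 q [ 0.46  0.01  1.86 -0.01  1.28  1.26]
[[1.0, 0.68, -0.09, 3.71, 0.019]]
```

```bash
python3 -m creep '[[5.5,0.6,-0.1,1.7,0.02],[5.5,0,0,2,0],[5.5,0,0,0,0]]';  python3 p.py .495 .304 .08 .745 4 .12 1
python3 - <<'E'
from h import *
b=snap('side','side6')["frame"]
f=lambda i,r,c,h,w:cv2.resize(i[r:r+h,c:c+w],None,fx=6,fy=6,interpolation=cv2.INTER_CUBIC)[:,:,::-1]
cv2.imwrite('pics/c8.png',f(b,205,205,95,115))
E
```

```text
t: 15.45
tcp_pos: [0.4946, 0.3015, 0.1258]
tool_rot: [0.933, 0.361, -0.008, 0.004]
contact_force: [0.3, -0.1, -0.0]
width: 0.0549
t 15.45 pos [0.4946 0.3015 0.1258] ang 0.739 z-axis [-0.012 -0.013 -1.   ] F [ 0.3 -0.1 -0. ] w 0.0549 dp [ 0.04  0.25 -4.58] turn -0.006 n 2 q [ 0.46  0.06  1.89 -0.01  1.22  1.29]
[[1.0, 0.14, -0.08, 2.29, -0.003], [1.0, 0.14, -0.08, 2.29, -0.003]]
```

View pics/c8.png

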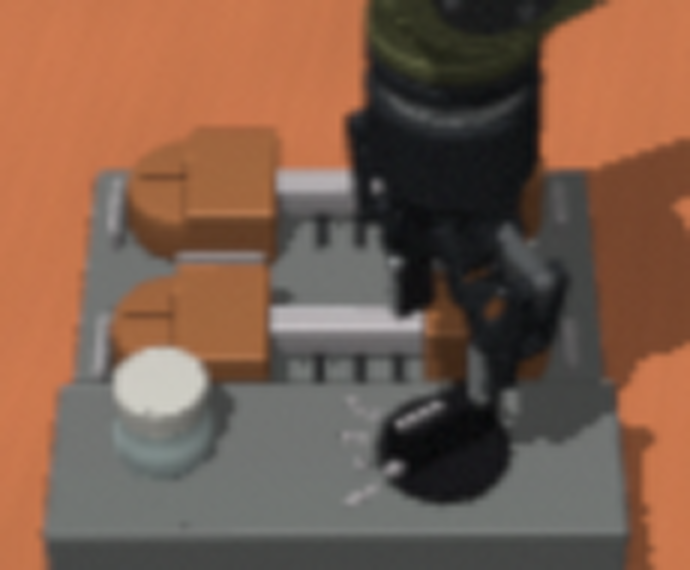

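```bash
python3 -m creep '[[5.5,0.1,-0.1,2,0],[5.5,0,0,1.5,0],[5.5,0,0,0.6,0],[5.5,0,0,0,0]]';  python3 p.py .495 .304 .074 .745 4 .12 1
```

```text
t: 16.0
tcp_pos: [0.495, 0.3026, 0.0831]
tool_rot: [0.933, 0.361, -0.007, 0.004]
contact_force: [-0.1, 0.0, 0.2]
width: 0.0548
t 16.0 pos [0.495  0.3026 0.0831] ang 0.738 z-axis [-0.01  -0.012 -1.   ] F [-0.1  0.   0.2] w 0.0548 dp [-0.    0.14 -0.91] turn -0.007 n 1 q [ 0.46  0.11  1.91 -0.01  1.14  1.29]
[[1.0, 0.11, -0.11, 0.91, -0.007]]
```

```bash
python3 -m creep '[[5.5,0.1,-0.1,0.5,0],[5.5,0,0,0.4,0],[5.5,0,0,0,0]]';  python3 p.py .495 .304 .074 .745 4 .12 1; python3 -m creep '[[1,0,0,0,0],[1,0,0,0,0],[1,0,0,0,0],[1,0,0,0,0]]' 70;  python3 p.py .495 .304 .074 .745 4 .12 1
```

```text
t: 16.38
tcp_pos: [0.4957, 0.3045, 0.0746]
tool_rot: [0.933, 0.361, -0.006, 0.004]
contact_force: [0.4, 0.3, -0.7]
width: 0.0554
t 16.38 pos [0.4957 0.3045 0.0746] ang 0.738 z-axis [-0.008 -0.011 -1.   ] F [ 0.4  0.3 -0.7] w 0.0554 dp [-0.07 -0.05 -0.06] turn -0.007 n 1 q [ 0.46  0.12  1.92 -0.01  1.12  1.3 ]
[[1.0, -0.09, -0.02, 0.07, -0.007]]
t: 16.88
tcp_pos: [0.4955, 0.3053, 0.0756]
tool_rot: [0.932, 0.361, -0.006, 0.003]
contact_force: [0.5, 0.6, -0.2]
width: 0.0147
t 16.88 pos [0.4955 0.3053 0.0756] ang 0.739 z-axis [-0.008 -0.01  -1.   ] F [ 0.5  0.6 -0.2] w 0.0147 dp [-0.05 -0.13 -0.16] turn -0.006 n 1 q [ 0.46  0.12  1.91 -0.01  1.12  1.3 ]
[[1.0, -0.13, 0.07, 0.16, -0.006]]
```

```bash
python3 -m creep '[[1,0,0,0,0.1],[1,0,0,0,0.1],[1,0,0,0,0.1],[1,0,0,0,0.1]]' 80;  python3 p.py .495 .304 .074 -.455 4 .12 1; python3 -c "
from bench import state;print(state()['ft_torque'])"
```

```text
t: 17.38
tcp_pos: [0.4951, 0.3059, 0.0756]
tool_rot: [0.987, 0.163, -0.005, 0.004]
contact_force: [-1.8, 2.3, -0.3]
width: 0.0144
t 17.38 pos [0.4951 0.3059 0.0756] ang 0.328 z-axis [-0.009 -0.009 -1.   ] F [-1.8  2.3 -0.3] w 0.0144 dp [-0.01 -0.19 -0.16] turn 0.783 n 7 q [ 0.46  0.12  1.91 -0.    1.12  1.71]
[[1.0, -0.01, 0.03, 0.02, 0.112], [1.0, -0.01, 0.03, 0.02, 0.112], [1.0, -0.0, 0.03, 0.02, 0.112], [1.0, -0.0, 0.03, 0.02, 0.112], [1.0, 0.0, 0.03, 0.02, 0.112], [1.0, 0.0, 0.03, 0.02, 0.112], [1.0, 0.01, 0.03, 0.02, 0.112]]
[0.27020778 0.30956665 0.15126869]
```

```bash
python3 -m creep '[[1,0,0,0,0.1],[1,0,0,0,0.1],[1,0,0,0,0.1],[1,0,0,0,0.1],[1,0,0,0,0.1]]' 80;  python3 p.py .495 .304 .074 -.455 4 .12 1; python3 -c "
from bench import state;print(state()['ft_torque'])"
```

```text
t: 18.0
tcp_pos: [0.495, 0.3068, 0.0756]
tool_rot: [0.996, -0.093, -0.004, 0.004]
contact_force: [-1.0, 0.9, 0.9]
width: 0.0148
t 18.0 pos [0.495  0.3068 0.0756] ang -0.187 z-axis [-0.009 -0.007 -1.   ] F [-1.   0.9  0.9] w 0.0148 dp [-0.   -0.28 -0.16] turn 0.268 n 3 q [ 0.46  0.12  1.91 -0.    1.12  2.22]
[[1.0, 0.02, 0.09, 0.05, 0.089], [1.0, 0.03, 0.09, 0.05, 0.089], [1.0, 0.03, 0.09, 0.05, 0.089]]
[0.46698012 0.33642873 0.24668251]
```

```bash
python3 -m creep '[[1,0,0,0,0.09],[1,0,0.1,0,0.09],[1,0,0,0,0.08],[1,0,0,0,0],[1,0,0,0,0]]' 80;  python3 p.py .495 .304 .074 -.455 4 .12 1; python3 - <<'E'
from h import *
print(state()['ft_torque'])
b=snap('side','side7')["frame"]; a=snap('top','top7')["frame"]
f=lambda i,r,c,h,w,k:cv2.resize(i[r:r+h,c:c+w],None,fx=k,fy=k,interpolation=cv2.INTER_CUBIC)[:,:,::-1]
cv2.imwrite('pics/c9.png',f(b,205,205,95,115,6.5))
E
```

```text
t: 18.62
tcp_pos: [0.4951, 0.3073, 0.0756]
tool_rot: [0.975, -0.224, -0.003, 0.003]
contact_force: [-0.8, 1.0, 1.0]
width: 0.015
t 18.62 pos [0.4951 0.3073 0.0756] ang -0.453 z-axis [-0.007 -0.004 -1.   ] F [-0.8  1.   1. ] w 0.015 dp [-0.01 -0.33 -0.16] turn 0.002 n 1 q [0.46 0.12 1.92 0.   1.12 2.49]
[[1.0, 0.13, 0.3, 0.16, 0.002]]
[0.35470381 0.36605659 0.19576415]
```

View pics/c9.png

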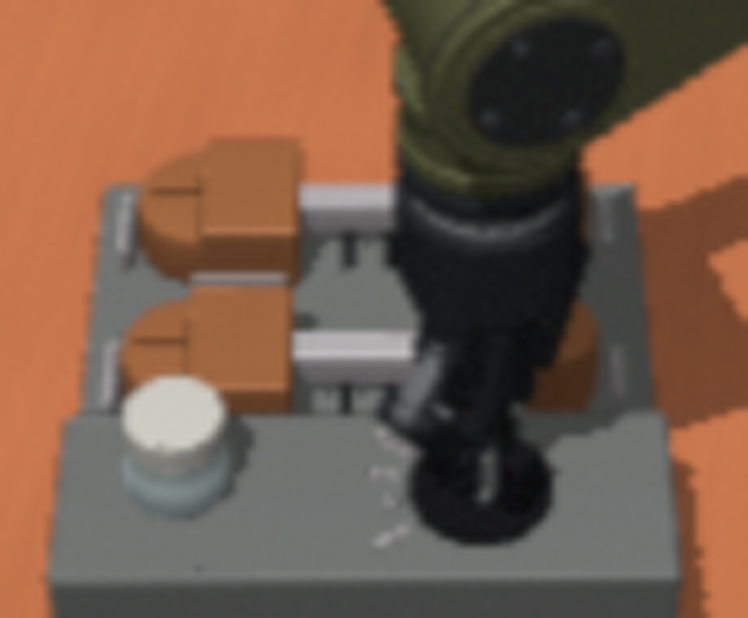

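```bash
python3 -m creep '[[1,0,0,0,0],[1,0,0,0,0],[1,0,0,0,0]]' 80; python3 - <<'E'
from h import *
from bench import hand_in
s=state(); print(s['ft_torque'],s['qd'].round(3),s['q'].round(3)); print(hand_in())
E
```

```text
t: 19.1
tcp_pos: [0.4951, 0.3072, 0.0756]
tool_rot: [0.975, -0.224, -0.003, 0.003]
contact_force: [-1.1, 1.8, 0.8]
width: 0.0144
[0.32527586 0.36984254 0.1982833 ] [ 0.001  0.     0.     0.001  0.001 -0.003] [0.463 0.115 1.916 0.    1.118 2.486]
the job is handed in; nothing more can be done
None
```

I set the loose shoe tree down in the empty nest, toe to the far end, and let go. I then gripped the dial, turned it about 1.19 rad clockwise to the third click and handed in still holding it, at about 19 s.

**Last checks:**
- **Tree:** In the picture after release it sat level between its walls like its neighbour. Part of it was hidden by the arm in the last picture.
- **Dial:** The tool angle held steady (about -0.453 rad against a target of -0.455). The jaws were 14–15 mm apart on the 16 mm bar, holding torque was about 0.2 N m, and joint speeds were about zero. The fingers hid the pointer, so I judged the dial's angle from the tool's turn, not from the studs.
- **Other things:** The seated tree and the jar looked unmoved. The tin, brush and shoe horn were outside the last crop, but I never worked near them.

**What disagreed or failed:** My first grip closed on nothing above the spine. The fingertips stood roughly 20 mm higher than the reported TCP height implied, so I gripped lower the second time and it held.

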